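# Put the bench things back in their matching holders

## Robot

A 6-joint arm with a two-finger parallel gripper is mounted at the origin on a cart in front of the work surface, level with it; the furniture and walls round the work are solid. World frame = base frame: x ahead of the robot, y to its left, z up, the work surface at z = 0. Lengths are in m, angles in rad, forces in N, time in s.
With the tool pointing down it reaches from about 0.375 to 0.9 m from the base axis. Payload 3.1 kg.
Tool frame: the origin (TCP) lies between the finger pads; the fingertips stand 19 mm ahead of it and the grasp point (between the pads) is the TCP; z points along the fingers, y is the line along which they close (so a half turn about z gives the same grasp; the last joint's range is limited). The gripper opens to 87 mm and grips with 3 to 60 N. Pads are 19 mm wide; open, the fingers measure 117 mm over their backs; the gripper's body (75 mm by 190 mm) begins 51 mm behind the grasp point.
Start: joints at [-1.377, 0.527, 1.433, -0, 1.181, -0.178], TCP at [0.227, -0.582, 0.242] pointing down, gripper open.
Joint ranges: [-3.08, 3.08], [-0.75, 2.2], [0.22, 2.44], [-1.43, 4.57], [0, 2.65], [-2.85, 2.85]. Speed limits (rad/s): [2.79, 2.79, 3.14, 3.14, 3.14, 3.14].

## Interface

Orientations are given as a unit quaternion [x, y, z, w].
In Python, from rig import robot, camera, camera_info, hand_in gives the robot as it stands.
- The arm moves only by the shell command python3 -m handwheel 'ROWS' [FORCE]. ROWS is a JSON object of lists of equal length, an entry for each row: "hand": the opening, from 0 (shut) to 1 (fully open); "translation": the shift along the world's x, y, z in mm, a list of three; "turn": the turn, a rotation vector about the world's x, y, z in rad, a list of three. In form: {"hand": [hand, ...], "translation": [[tx, ty, tz], ...], "turn": [[ax, ay, az], ...]}. A call has 1 to 12 rows; each row is the pose to reach, as a shift and turn from the pose commanded when the call began; what a row does not reach only later rows make up. A row lasts 1/12 s, in which the tool goes at most 41.7 mm and 7.16 degrees, less where a joint would pass 70% of its speed; a pose out of reach is approached as far as the arm can. A call with a gripper value outside its range is refused whole. The fingers move at their own pace and stop on an object; FORCE is the grip in N (left out, the last holds). Time passes only in rows, so rows that repeat a pose let the fingers close. It gives the time, the measured TCP pose, the force, the opening and the grip force at its end, in the units of the state.
- robot.get_obs(): the state, without advancing time (a new reading comes with each control period).
- camera(name): name is "side" or "top"; returns (picture, depth): 384x512x3 uint8, red, green, blue; 384x512 float32, m along the optical axis (not along the pixel's ray), 0 where there is no reading.
- camera_info(name): a dict with "vertical_fov" (degrees; the focal length in pixels is half the picture's height over the tangent of half this angle, whatever the lens; pixels are square), "cx", "cy" (the principal point, pixels), "world_from_camera" (4x4, takes a point from camera to world coordinates). Camera axes: x right, y down, z forward; pixel columns grow to the right and rows downward; lengths in m; the calibration is good to about 2 mm. A picture is of the moment at which its call begins. camera_info takes no time and is no camera call.
- hand_in(): hands the job in; it is judged then, once.
The state is a dict: "time": time; "q": joint angles; "joint_velocities": joint speeds; "joint_torque": joint torques, N m; "position": TCP position; "tool_rot": TCP orientation; "ft_force": force on the tool from outside, world axes, zero at the start; "moment": the same for the moment, N m; "grip_width": finger opening in m; "grip_force": force on a finger pad.
Only numpy, scipy, OpenCV 4.12 (cv2) and the standard library are available. Lean on these libraries where they do the work, as an engineer would, in place of code of your own. Each camera call takes 0.05 s, during which the arm holds its last target. There are 200 camera calls.

## Task

Tidy the bench: put the amber bottle, the rubber stopper, the carton and the marker pen each into the holder made for it (bottle in the large round holder, stopper in the small round one, carton in the rectangular one, pen lying across both notches of the pen rest). Bottle, stopper and carton must stand upright and flat on the holder's floor, inside its rim; set the glass bottle down gently, never dropping it or tipping it over. Leave the Petri dish and the upturned beaker where they are.

Things in the scene. Friction and masses are not known exactly. Their poses are not given: they have to be found in the camera images.
- amber_bottle_mid (a point): Loose amber glass bottle, upright between robot and holders (amber glass at the far right is not meant): 97 mm high, body 52 mm across and straight to about 60 mm above its underside, narrower above, with a fixed glass stopper (head 30 mm across) on top. The point is on its axis, half-way up (48.5 mm above its underside); z up. About 0.13 kg.
- stopper_mid (a point): Loose dark red rubber stopper, round, 28 mm across and 28 mm high, standing on its end. The point is its centre, 14 mm above its underside; z up.
- carton_mid (a point): Loose closed cardboard carton, printed green and red, standing on its long narrow side: 45 mm (x) by 115 mm (y) by 75 mm high (z). The point is its centre, 37.5 mm above its underside. Its x axis runs across the narrow width, y along its length.
- marker_mid (a point): Loose marker pen, white with a dark blue cap, lying down: 139 mm long (its x axis), 16 mm thick. The point is on its axis at mid-length, 8 mm above the surface it lies on; it may lie rolled about its own axis. Either way round will do in the pen rest.
- large_round_holder_seat (a point): Fixed white round coaster holder with a black floor: inside 72 mm across, outside 79 mm, rim 13 mm above the worktop. The point is the centre of its floor, 4 mm above the worktop; z up. For the amber bottle.
- small_round_holder_seat (a point): Fixed white round holder with a black floor, the smaller of the two: inside 48 mm across, outside 55 mm, rim 8 mm above the worktop. The point is the centre of its floor, 4 mm above the worktop; z up. For the stopper.
- rectangular_holder_seat (a point): Fixed white rectangular tray with a black floor: inside 65 mm (x) by 135 mm (y), outside 72 by 142 mm, rim 13 mm above the worktop. The point is the centre of its floor, 3.5 mm above the worktop; y along its length, z up. For the carton.
- pen_rest_seat (a point): Fixed white pen rest: a base plate 124 by 48 mm, 5 mm thick, with two upright V notches 94 mm apart (each 14 mm thick along the pen), the notches open upward with 45 degree flanks, about 43 mm wide at the top and 34 mm high over the worktop; between them 80 mm is free for the fingers down to the base plate. The point lies half-way between the notches where the axis of the resting pen comes, 23 mm above the worktop; x runs along the pen, from notch to notch, z up.
- petri_dish_mid (a point): Bystander, loose: covered glass Petri dish, 95 mm across, 16 mm high. The point is its centre, 8 mm up. Leave it alone.
- beaker_mid (a point): Bystander, loose: small glass beaker standing upside down, 61 mm across, 69 mm high. The point is its centre, 34.5 mm up. Leave it alone.
Mind the look-alikes: they are no part of the job. Leave any pink or turquoise look-alike of the part that bears amber_bottle_mid alone.

How it is judged:
At the end, for the whole second after the job is handed in: Bottle and stopper within 12 mm, carton within 16 mm (0.22 rad) of the middle of their holders, upright within 0.1 rad, standing on the floor (height -4/+5 mm); pen in both notches, within 18 mm of the middle, height -4/+5 mm, in line within 0.15 rad; all at rest (horizontal distance between amber_bottle_mid and large_round_holder_seat below 0.012 m and z of amber_bottle_mid in the frame of large_round_holder_seat between 0.0445 and 0.0535 m and linear speed of each of amber_bottle, stopper, carton, marker below 0.03 m/s and angle between each of amber_bottle_mid, stopper_mid, carton_mid's own z axis and vertical below 0.1 rad and horizontal distance between stopper_mid and small_round_holder_seat below 0.012 m and z of stopper_mid in the frame of small_round_holder_seat between 0.01 and 0.019 m and horizontal distance between carton_mid and rectangular_holder_seat below 0.016 m and z of carton_mid in the frame of rectangular_holder_seat between 0.0335 and 0.0425 m and horizontal distance between marker_mid and pen_rest_seat below 0.018 m and z of marker_mid in the frame of pen_rest_seat between -0.004 and 0.005 m and angle between the y axis of carton_mid and the y axis of rectangular_holder_seat, either way round below 0.22 rad and angle between the x axis of marker_mid and the x axis of pen_rest_seat, either way round below 0.15 rad); the robot touches nothing.
It fails at once if the Petri dish was moved by more than 20 mm (distance of petri_dish_mid from where it was at the start of the episode above 0.02 m).
It fails at once if the beaker was moved by more than 20 mm (distance of beaker_mid from where it was at the start of the episode above 0.02 m).
It fails at once if the bottle was tipped over (angle between amber_bottle_mid's own z axis and vertical above 0.8 rad).
It fails at once if the bottle was dropped (fell free at more than 0.6 m/s, a fall of about 2 cm) (linear speed of amber_bottle above 0.6 m/s and contact force between amber_bottle and anything else below 0.05 N).
It also fails if it takes over 99 s, if anything falls off the work surface, if the arm or the gripper's body presses on something with over 40 N, if the wrist force passes 120 N, or if a joint passes its speed limit or range.

## Working session

There is one attempt and no reset: what is moved stays moved. The work goes in short steps, Python scripts to look and compute and a shell command to move; the robot and the scene stay as the last step left them, time stands still between calls to the robot, and variables do not carry over. Pictures are saved under pics/ and viewed, at most 14 in all, crops included, and the job is handed in when it is done.

```bash
mkdir -p pics; ls
python3 - <<'E'
from rig import robot,camera,camera_info
import cv2,numpy as np
for n in ("top","side"):
    p,d=camera(n); cv2.imwrite(f"pics/{n}0.png",p[:,:,::-1]); np.savez(f"{n}0.npz",p=p,d=d)
    i=camera_info(n); print(n,i["vertical_fov"],i["cx"],i["cy"],np.round(i["world_from_camera"],3).tolist())
o=robot.get_obs(); print(o["time"],o["position"],o["tool_rot"],o["grip_width"])
E
```

```text
pics
top 53.213897750068625 258.14136327507833 182.81743573708297 [[0.029, -0.998, 0.05, 0.495], [-0.999, -0.03, -0.022, -0.044], [0.024, -0.049, -0.999, 1.22], [0.0, 0.0, 0.0, 1.0]]
side 55.40842371154893 265.0657582977469 188.05242494471113 [[0.987, -0.111, 0.117, 0.456], [-0.161, -0.628, 0.762, -0.803], [-0.011, -0.77, -0.637, 0.696], [0.0, 0.0, 0.0, 1.0]]
0.1 [ 0.22698761 -0.58166611  0.24068376] [ 9.82766825e-01  1.84847072e-01 -5.29881319e-06 -9.62891159e-04] 0.08707111822088859
```

View pics/top0.png

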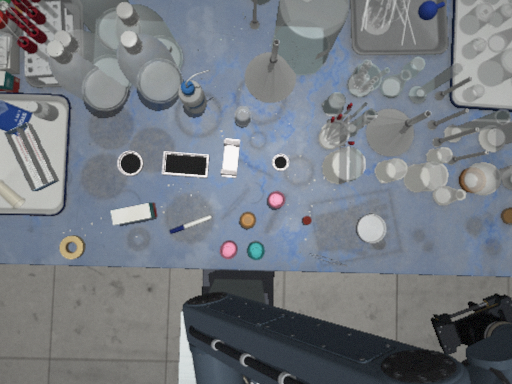

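View pics/side0.png

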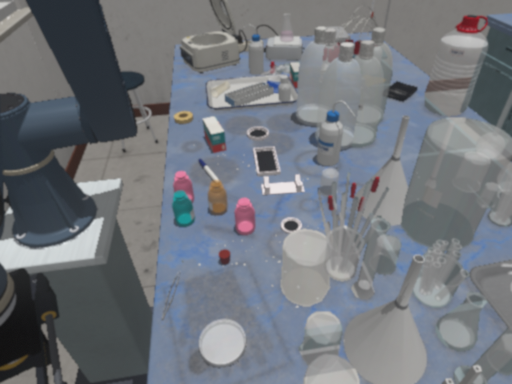

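Run:
```python
import cv2
a=cv2.imread("pics/top0.png")[135:275,50:330]; b=cv2.imread("pics/side0.png")[90:280,150:350]
cv2.imwrite("pics/topc.png",cv2.resize(a,None,fx=2.85,fy=2.85,interpolation=cv2.INTER_CUBIC))
cv2.imwrite("pics/sidec.png",cv2.resize(b,None,fx=3,fy=3,interpolation=cv2.INTER_CUBIC))
```

```text
(no output)
```

View pics/topc.png

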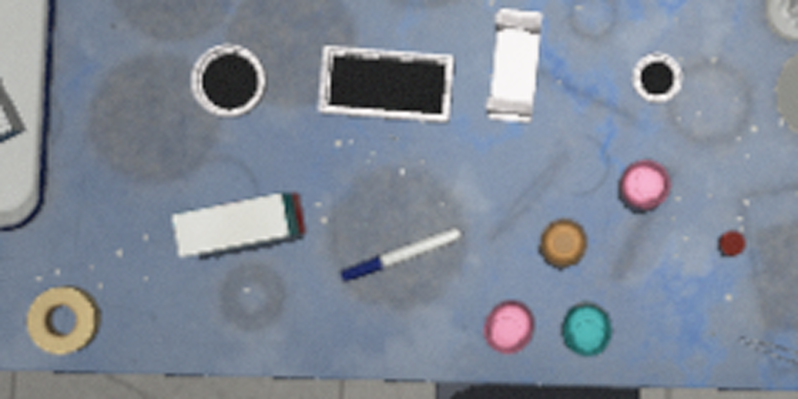

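View pics/sidec.png

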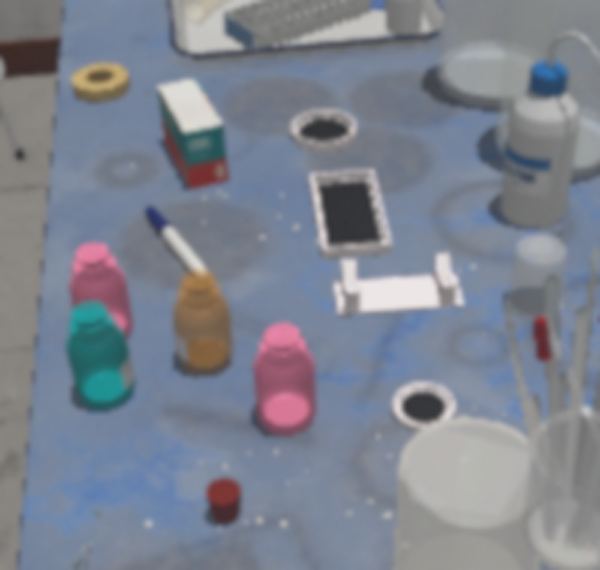

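The top crop shows, in full-picture pixels, the loose things and their holders.

- **Bottle candidates:** amber (248,220), turquoise (256,250), pink (229,249), pink (276,200), amber glass far right (508,215) and (480,178). I choose (248,220), the loose amber one between robot and holders, and the side crop confirms it.
- **Stopper candidates:** dark red (307,220), or the red caps among the glassware near (340,120). I choose (307,220).
- **Carton and pen:** carton at (133,213), pen at (190,223).
- **Holders:** large round (130,163), tray (185,164), pen rest (231,157), small round (281,162).

```bash
cat > h.py <<'E'
import numpy as np,cv2
from rig import robot,camera,camera_info
def ray(n,u,v):
    i=camera_info(n); f=192/np.tan(np.radians(i["vertical_fov"]/2)); T=np.array(i["world_from_camera"])
    d=np.stack([(np.asarray(u,float)-i["cx"])/f,(np.asarray(v,float)-i["cy"])/f,np.ones(np.shape(u))],-1)
    return T[:3,3],d@T[:3,:3].T
def onplane(n,u,v,z):
    c,d=ray(n,u,v); return c+d*((z-c[2])/d[...,2])[...,None]
def cloud(n,D):
    v,u=np.mgrid[:384,:512]; c,d=ray(n,u,v); P=c+d*D[...,None]; P[D==0]=np.nan; return P
def mask(p,box,lo,hi):
    h=cv2.cvtColor(p,cv2.COLOR_RGB2HSV); m=cv2.inRange(h,lo,hi); k=np.zeros_like(m); x0,y0,x1,y1=box
    k[y0:y1,x0:x1]=m[y0:y1,x0:x1]
    nn,l,s,_=cv2.connectedComponentsWithStats(k); j=1+np.argmax(s[1:,4]); return (l==j).astype(np.uint8)
def rect(m):
    v,u=np.nonzero(m); return cv2.minAreaRect(np.c_[u,v].astype(np.float32))
E
python3 - <<'E'
from h import *
z=np.load("top0.npz");p,D=z["p"],z["d"];P=cloud("top",D)
hsv=cv2.cvtColor(p,cv2.COLOR_RGB2HSV)
for u,v in [(130,163),(185,164),(231,157),(281,162),(248,220),(307,220),(133,213),(200,219),(175,229),(371,228),(60,60),(150,190)]: print((u,v),hsv[v,u],np.round(P[v,u],4))
def rep(nm,m,zz):
    (c,wh,a)=rect(m); v,u=np.nonzero(m); C=np.array([u.mean(),v.mean()])
    b=onplane("top",*map(np.array,cv2.boxPoints((c,wh,a)).T),zz)
    print(nm,m.sum(),"cen",np.round(onplane("top",*C,zz),4),"rect",np.round(onplane("top",*c,zz),4),"sides",np.round([np.linalg.norm(b[1]-b[0]),np.linalg.norm(b[2]-b[1])],4),"dirs",np.round([np.arctan2(*(b[1]-b[0])[[1,0]]),np.arctan2(*(b[2]-b[1])[[1,0]])],3),"cloud",np.round(np.nanmedian(P[m>0],0),4))
blk=((0,0,0),(180,255,60))
rep("large",mask(p,(112,146,148,180),*blk),.004)
rep("tray",mask(p,(160,146,212,182),*blk),.0035)
rep("small",mask(p,(270,150,292,174),*blk),.004)
rep("rest",mask(p,(218,133,246,180),(0,0,170),(180,60,255)),.005)
# by height
m=lambda box,lo,hi:mask((255*((P[...,2]>lo)&(P[...,2]<hi)))[...,None].repeat(3,2).astype(np.uint8),box,(0,0,200),(180,255,255))
rep("bottleall",mask(p,(232,204,264,237),(5,80,40),(25,255,255)),.06)
rep("bottletop",m((232,204,264,237),.085,.11),.097)
rep("stopper",mask(p,(298,210,316,230),(0,120,40),(10,255,255)),.028)
rep("stoppertop",m((298,210,316,230),.02,.04),.028)
rep("cartontop",m((100,190,165,230),.06,.09),.075)
rep("cartonw",mask(p,(100,190,165,230),(0,0,150),(180,60,255)),.075)
rep("pencap",mask(p,(165,205,220,240),(110,120,20),(135,255,140)),.008)
rep("penwhite",mask(p,(165,205,220,240),(0,0,150),(180,60,255)),.008)
rep("pen",m((165,205,220,240),.006,.03),.008)
E
```

```text
(130, 163) [ 0  0 41] [0.6062 0.3356 0.0044]
(185, 164) [120   7  38] [0.6082 0.1621 0.0071]
(231, 157) [  0   2 248] [0.6347 0.0175 0.0093]
(281, 162) [ 0  7 37] [ 6.248e-01 -1.424e-01 -3.000e-04]
(248, 220) [ 16 108 177] [ 0.4415 -0.0425  0.096 ]
(307, 220) [  3 172 113] [ 0.4434 -0.2258  0.0274]
(133, 213) [ 30   8 217] [nan nan nan]
(200, 219) [ 30   6 205] [0.4365 0.1078 0.0129]
(175, 229) [115 175  96] [0.4037 0.1832 0.0187]
(371, 228) [ 70   4 204] [ 0.4237 -0.4288  0.0206]
(60, 60) [30  3 86] [0.8201 0.4178 0.3084]
(150, 190) [110  62 157] [0.5228 0.2698 0.0019]
large 277 cen [0.6057 0.3351 0.004 ] rect [0.6062 0.3357 0.004 ] sides [0.0565 0.0571] dirs [-1.539 -3.098] cloud [0.6058 0.3351 0.0042]
tray 666 cen [0.6076 0.161  0.0035] rect [0.6077 0.1612 0.0035] sides [0.0541 0.1242] dirs [-0.035 -1.616] cloud [0.6075 0.1612 0.0037]
small 95 cen [ 0.6242 -0.139   0.004 ] rect [ 0.6243 -0.1388  0.004 ] sides [0.0318 0.0316] dirs [-0.755 -2.329] cloud [ 0.6242 -0.1391  0.0042]
rest 1038 cen [0.6362 0.0203 0.005 ] rect [0.6385 0.0162 0.005 ] sides [0.086  0.1471] dirs [-1.538 -3.11
[... 628 characters left out ...]
cartontop 616 cen [0.4508 0.3029 0.075 ] rect [0.4509 0.3029 0.075 ] sides [0.1177 0.0448] dirs [-1.343 -2.903] cloud [0.4505 0.3032 0.0749]
cartonw 887 cen [0.4574 0.3135 0.075 ] rect [0.4611 0.3245 0.075 ] sides [0.1442 0.0943] dirs [-1.185 -2.751] cloud [0.4559 0.3259 0.0735]
pencap 51 cen [0.4022 0.1809 0.008 ] rect [0.4021 0.1818 0.008 ] sides [0.0413 0.0119] dirs [-1.22  -2.782] cloud [0.4033 0.1786 0.0142]
penwhite 324 cen [0.4237 0.0631 0.008 ] rect [0.4279 0.072  0.008 ] sides [0.0471 0.1065] dirs [-1.542 -3.108] cloud [4.183e-01 6.270e-02 1.000e-04]
pen 208 cen [0.4212 0.1367 0.008 ] rect [0.4206 0.1372 0.008 ] sides [0.1383 0.0174] dirs [-1.151 -2.717] cloud [0.4207 0.1356 0.0138]
```

Run:
```python
from h import *
z=np.load("top0.npz");p,D=z["p"],z["d"];P=cloud("top",D)
m=lambda box,lo,hi:mask((255*((P[...,2]>lo)&(P[...,2]<hi)))[...,None].repeat(3,2).astype(np.uint8),box,(0,0,200),(180,255,255))
def c(mk,zz):
    r=rect(mk); return mk.sum(),np.round(onplane("top",*r[0],zz)[:2],4),np.round(r[1],1)
for th in (185,200,220):
    mk=mask(p,(218,133,246,182),(0,0,th),(180,40,255)); r=rect(mk); b=onplane("top",*map(np.array,cv2.boxPoints(r).T),.015)
    e=[b[1]-b[0],b[2]-b[1]]; print("rest",th,c(mk,.015),np.round([(np.linalg.norm(x),np.arctan2(x[1],x[0])) for x in e],3))
for bx in [(220,130,246,157),(218,158,246,184)]: print("post",c(m(bx,.018,.045),.034))
for n,bx in dict(pink1=(215,235,243,265),turq=(244,236,272,266),pink2=(262,186,292,216)).items(): print(n,c(m(bx,.05,.11),.08))
for n,bx,zz in (("large",(110,143,150,183),.010),("small",(268,148,294,176),.007)):
    mk=mask(p,bx,(0,0,175),(180,45,255)); print(n,c(mk,zz))
Q=P.reshape(-1,3); print("tall near small holder"); 
for ctr in ((.624,-.139),(.606,.335),(.638,.018),(.608,.161)):
    s=Q[(Q[:,2]>.07)&(np.hypot(Q[:,0]-ctr[0],Q[:,1]-ctr[1])<.2)]; r=np.hypot(s[:,0]-ctr[0],s[:,1]-ctr[1]); o=np.argsort(r)[::max(1,len(r)//8)]; print(ctr,len(s),np.round(s[o][:8],3).tolist())
```

```text
rest 185 (np.uint64(533), array([0.6379, 0.0198]), array([16.5, 35.5])) [[ 0.112 -0.09 ]
 [ 0.052 -1.663]]
rest 200 (np.uint64(426), array([0.6288, 0.0197]), array([15.5, 29.7])) [[ 0.094 -0.077]
 [ 0.049 -1.65 ]]
rest 220 (np.uint64(360), array([0.6322, 0.0187]), array([14.5, 25.4])) [[ 0.08  -0.057]
 [ 0.046 -1.63 ]]
post (np.uint64(31), array([0.6808, 0.03  ]), array([6.9, 4.3]))
post (np.uint64(29), array([0.5877, 0.0364]), array([4., 6.]))
pink1 (np.uint64(243), array([0.3525, 0.0138]), array([17., 16.]))
turq (np.uint64(237), array([ 0.3517, -0.0688]), array([17., 16.]))
pink2 (np.uint64(233), array([ 0.5054, -0.1253]), array([16.3, 16.3]))
large (np.uint64(154), array([0.6072, 0.3355]), array([23., 25.]))
small (np.uint64(205), array([ 0.6365, -0.135 ]), array([25.2, 18. ]))
tall near small holder
(0.624, -0.139) 1690 [[0.527, -0.136, 0.071], [0.711, -0.248, 0.211], [0.675, -0.278, 0.097], [0.613, -0.297, 0.136], [0.576, -0.302, 0.132], [0.599, -0.317, 0.136], [0.608, -0.326, 0.136], [0.698, -0.318, 0.193]]
(0.606, 0.335) 1550 [[0.472, 0.311, 0.075], [0.454, 0.307, 0.073], [0.453, 0.266, 0.075], [0.778, 0.385, 0.15], [0.424, 0.341, 0.076], [0.788, 0.374, 0.158], [0.773, 0.425, 0.201], [0.796, 0.378, 0.236]]
(0.638, 0.018) 587 [[0.743, -0.018, 0.075], [0.774, 0.125, 0.114], [0.511, -0.106, 0.07], [0.791, 0.119, 0.14], [0.8, 0.111, 0.137], [0.456, -0.036, 0.095], [0.493, -0.11, 0.071], [0.447, -0.028, 0.094]]
(0.608, 0.161) 608 [[0.482, 0.256, 0.073], [0.777, 0.146, 0.123], [0.473, 0.272, 0.076], [0.787, 0.141, 0.14], [0.791, 0.14, 0.146], [0.793, 0.131, 0.169], [0.8, 0.158, 0.144], [0.8, 0.121, 0.148]]
```

```bash
python3 -m handwheel '{"hand":[1,1,1,1,1,1,1,1,1,1,1,1],"translation":[[10,18,-5],[30,50,-15],[52,86,-30],[74,122,-45],[96,158,-60],[118,194,-75],[140,230,-90],[162,266,-105],[184,302,-120],[204,336,-135],[216,356,-140],[216,356,-140]],"turn":[[0,0,0.05],[0,0,0.12],[0,0,0.2],[0,0,0.28],[0,0,0.36],[0,0,0.44],[0,0,0.52],[0,0,0.6],[0,0,0.66],[0,0,0.68],[0,0,0.68],[0,0,0.68]]}' 15
python3 - <<'E'
from h import *
z=np.load("top0.npz");P=cloud("top",z["d"]).reshape(-1,3)
s=P[(abs(P[:,2]-.069)<.012)&(abs(P[:,0]-.76)<.06)&(abs(P[:,1]+.01)<.06)]; print(len(s),s.mean(0),s.min(0),s.max(0))
E
```

```text
time: 1.1
position: [0.4432, -0.2197, 0.0995]
tool_rot: [0.863, 0.504, -0.001, -0.004]
ft_force: [0.1, 0.4, -0.7]
grip_width: 0.0873
grip_force: 0.0
204 [ 0.76236076 -0.01633429  0.06808999] [ 0.73973909 -0.03905996  0.05754066] [0.78592752 0.00702327 0.07538009]
```

```bash
python3 -m handwheel '{"hand":[1,1,1,1,0,0,0,0,0,0],"translation":[[0,0,-25],[0,0,-50],[0,0,-70],[0,0,-76],[0,0,-76],[0,0,-76],[0,0,-76],[0,0,-76],[0,0,-76],[0,0,-76]],"turn":[[0,0,0],[0,0,0],[0,0,0],[0,0,0],[0,0,0],[0,0,0],[0,0,0],[0,0,0],[0,0,0],[0,0,0]]}' 15
```

```text
time: 1.93
position: [0.4434, -0.2267, 0.0264]
tool_rot: [0.865, 0.502, 0.0, 0.001]
ft_force: [-0.4, 0.4, 0.0]
grip_width: 0.0551
grip_force: 0.0
```

```bash
python3 -m handwheel '{"hand":[0,0,0,0,0,0,0,0,0,0,0],"translation":[[0,0,0],[0,0,0],[0,0,0],[0,0,0],[0,0,0],[0,0,0],[0,0,0],[0,0,5],[0,0,20],[0,0,45],[0,0,75]],"turn":[[0,0,0],[0,0,0],[0,0,0],[0,0,0],[0,0,0],[0,0,0],[0,0,0],[0,0,0],[0,0,0],[0,0,0],[0,0,0]]}' 15
```

```text
time: 2.85
position: [0.442, -0.2255, 0.1003]
tool_rot: [0.865, 0.502, -0.001, -0.002]
ft_force: [1.3, -0.6, -0.4]
grip_width: 0.0277
grip_force: 15.1
```

```bash
python3 -m handwheel '{"hand":[0,0,0,0,0,0,0,0,0,0,0,0],"translation":[[5,3,20],[20,10,35],[40,20,40],[65,32,40],[90,44,40],[115,56,40],[140,68,40],[162,78,35],[176,85,20],[180,87,0],[180,87,-25],[180,87,-45]],"turn":[[0,0,-0.05],[0,0,-0.13],[0,0,-0.21],[0,0,-0.29],[0,0,-0.37],[0,0,-0.45],[0,0,-0.53],[0,0,-0.6],[0,0,-0.65],[0,0,-0.68],[0,0,-0.68],[0,0,-0.68]]}'
python3 - <<'E'
from h import *
p,D=camera("top"); q,E=camera("side")
a=cv2.resize(p[120:200,220:330],None,fx=4,fy=4,interpolation=2); b=cv2.resize(q[180:290,210:350],None,fx=3,fy=3,interpolation=2)
b=cv2.copyMakeBorder(b,0,max(0,a.shape[0]-b.shape[0]),0,0,0)[:a.shape[0]] ; b=cv2.resize(b,(340,320)); cv2.imwrite("pics/st.png",np.hstack([a,b])[:,:,::-1]); print(robot.get_obs()["position"])
E
```

```text
time: 3.85
position: [0.623, -0.1385, 0.0544]
tool_rot: [0.983, 0.185, -0.0, -0.0]
ft_force: [0.2, 0.6, -0.4]
grip_width: 0.0272
grip_force: 15.1
[ 0.62006275 -0.1378185   0.05203956]
```

View pics/st.png

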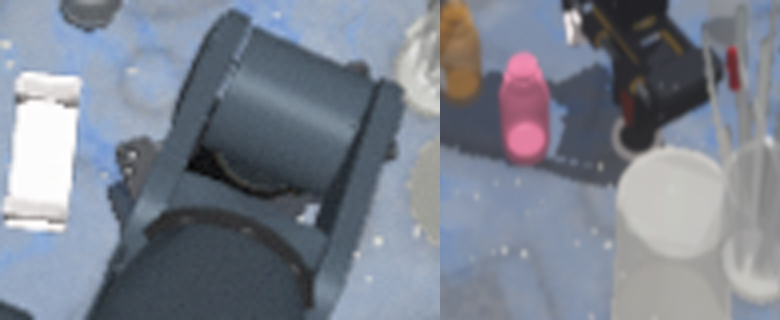

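The top view is hidden by the arm. The side view shows the stopper in the fingers over the small holder at about (635,130) in the crop, so I set it down.

```bash
python3 -m handwheel '{"hand":[0,0,0,0,0.45,0.45,0.45,0.45,0.45,0.45,0.45,0.45],"translation":[[1,0,-12],[1,0,-22],[1,0,-26],[1,0,-26],[1,0,-26],[1,0,-26],[1,0,-26],[1,0,-26],[1,0,0],[1,0,40],[1,0,80],[1,0,90]],"turn":[[0,0,0],[0,0,0],[0,0,0],[0,0,0],[0,0,0],[0,0,0],[0,0,0],[0,0,0],[0,0,0],[0,0,0],[0,0,0],[0,0,0]]}'
```

```text
time: 4.95
position: [0.6277, -0.1406, 0.1521]
tool_rot: [0.983, 0.185, 0.005, 0.003]
ft_force: [1.5, -1.1, 0.0]
grip_width: 0.0392
grip_force: 0.0
```

```bash
python3 -m handwheel '{"hand":[1,1,1,1,1,1,1,1,1,1,1,1],"translation":[[-8,4,10],[-28,15,15],[-50,27,15],[-72,38,15],[-94,50,15],[-116,62,15],[-138,74,15],[-160,86,15],[-176,94,15],[-183,98,15],[-183,98,15],[-183,98,15]],"turn":[[0,0,-0.05],[0,0,-0.12],[0,0,-0.2],[0,0,-0.28],[0,0,-0.36],[0,0,-0.44],[0,0,-0.52],[0,0,-0.58],[0,0,-0.62],[0,0,-0.64],[0,0,-0.64],[0,0,-0.64]]}'
python3 - <<'E'
from h import *
p,D=camera("top"); np.savez("top1.npz",p=p,d=D); print(robot.get_obs()["position"],robot.get_obs()["grip_width"])
q,E=camera("side"); a=cv2.resize(p[130:270,200:330],None,fx=3,fy=3,interpolation=2); b=cv2.resize(q[150:290,160:290],None,fx=3,fy=3,interpolation=2)
cv2.imwrite("pics/b1.png",np.hstack([a,b])[:,:,::-1])
E
```

```text
time: 5.95
position: [0.4423, -0.0417, 0.1609]
tool_rot: [0.991, -0.133, 0.001, 0.0]
ft_force: [0.1, 0.6, -0.3]
grip_width: 0.087
grip_force: 0.0
[ 0.442959   -0.04207882  0.16092303] 0.08689225520232126
```

View pics/b1.png

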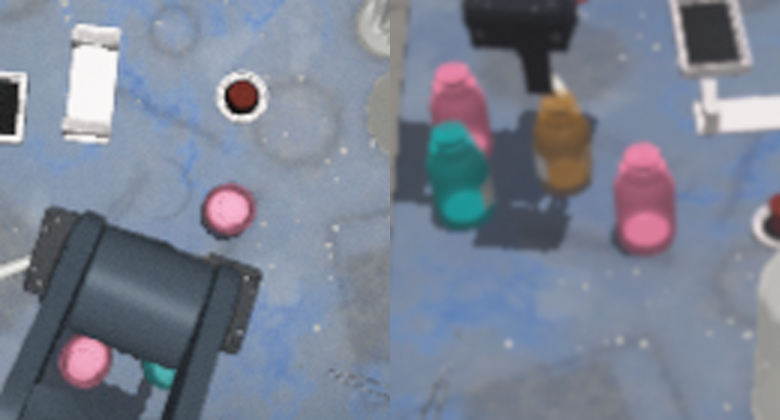

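Left half (top view): the stopper is centred in the small holder at crop (241,96). Right half (side view): the gripper is over the amber bottle at (562,145), with the near finger in front of it and clear of the pink and turquoise bottles.

```bash
python3 -m handwheel '{"hand":[1,1,1,1,1,1,1,0,0,0,0,0],"translation":[[-1,0,-10],[-1,0,-30],[-1,0,-50],[-1,0,-70],[-1,0,-88],[-1,0,-102],[-1,0,-107],[-1,0,-107],[-1,0,-107],[-1,0,-107],[-1,0,-107],[-1,0,-107]],"turn":[[0,0,0],[0,0,0],[0,0,0],[0,0,0],[0,0,0],[0,0,0],[0,0,0],[0,0,0],[0,0,0],[0,0,0],[0,0,0],[0,0,0]]}' 18
```

```text
time: 7.05
position: [0.4407, -0.0415, 0.0543]
tool_rot: [0.991, -0.134, 0.001, 0.0]
ft_force: [-1.4, 0.4, 0.2]
grip_width: 0.0614
grip_force: 0.0
```

```bash
python3 -m handwheel '{"hand":[0,0,0,0,0,0,0,0,0,0,0,0],"translation":[[0,0,0],[0,0,0],[0,0,0],[0,0,0],[0,0,0],[0,0,1],[0,0,4],[0,0,10],[0,0,20],[0,0,35],[0,0,55],[0,0,75]],"turn":[[0,0,0],[0,0,0],[0,0,0],[0,0,0],[0,0,0],[0,0,0],[0,0,0],[0,0,0],[0,0,0],[0,0,0],[0,0,0],[0,0,0]]}'
```

```text
time: 8.05
position: [0.4394, -0.041, 0.1292]
tool_rot: [0.991, -0.134, -0.001, -0.0]
ft_force: [0.1, 0.8, -0.5]
grip_width: 0.0504
grip_force: 18.0
```

```bash
python3 -m handwheel '{"hand":[0,0,0,0,0,0,0,0,0,0,0,0],"translation":[[2,4,5],[7,15,10],[14,32,12],[24,54,12],[36,81,12],[49,111,12],[62,141,12],[75,171,12],[88,201,12],[101,231,12],[114,261,12],[126,288,12]],"turn":[[0,0,0],[0,0,0],[0,0,0],[0,0,0],[0,0,0],[0,0,0],[0,0,0],[0,0,0],[0,0,0],[0,0,0],[0,0,0],[0,0,0]]}'
python3 -m handwheel '{"hand":[0,0,0,0,0,0,0,0,0,0,0,0],"translation":[[11,25,0],[21,47,0],[29,65,0],[35,78,0],[38,85,0],[39,88,-8],[39,88,-20],[39,88,-35],[39,88,-48],[39,88,-56],[39,88,-60],[39,88,-60]],"turn":[[0,0,0],[0,0,0],[0,0,0],[0,0,0],[0,0,0],[0,0,0],[0,0,0],[0,0,0],[0,0,0],[0,0,0],[0,0,0],[0,0,0]]}'
python3 - <<'E'
from h import *
p,D=camera("top"); q,E=camera("side"); cv2.imwrite("pics/b2.png",np.hstack([cv2.resize(p[110:230,80:220],None,fx=2.8,fy=2.8,interpolation=2),cv2.resize(q[70:190,190:330],None,fx=2.8,fy=2.8,interpolation=2)])[:,:,::-1]); o=robot.get_obs();print(o["position"],o["ft_force"])
E
```

```text
time: 9.05
position: [0.5659, 0.2491, 0.1397]
tool_rot: [0.991, -0.133, -0.001, 0.0]
ft_force: [0.9, -0.6, -0.4]
grip_width: 0.0503
grip_force: 18.0
time: 10.05
position: [0.6041, 0.3338, 0.0787]
tool_rot: [0.991, -0.134, -0.001, 0.001]
ft_force: [0.2, -0.4, -0.8]
grip_width: 0.0507
grip_force: 18.0
[0.60539737 0.33449459 0.08067521] [-0.32203491  1.00663937 -1.10251452]
```

View pics/b2.png

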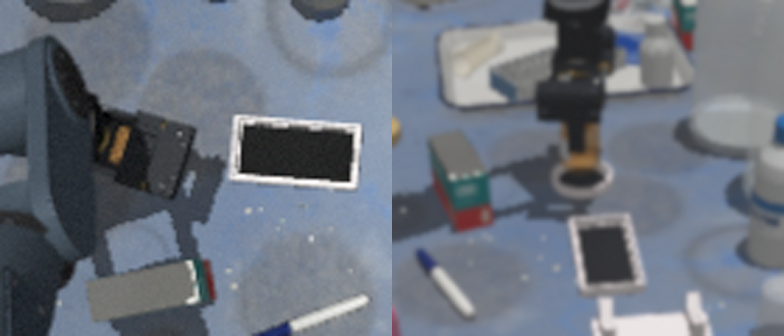

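The bottle hangs upright over the large holder (side view crop (582,170)). Next I lower it slowly.

```bash
python3 -m handwheel '{"hand":[0,0,0,0,0,0,0,0,0,0,0,0],"translation":[[1,0,-5],[1,0,-11],[1,0,-15],[1,0,-18],[1,0,-20],[1,0,-21],[1,0,-22],[1,0,-22],[1,0,-23],[1,0,-23],[1,0,-23],[1,0,-23]],"turn":[[0,0,0],[0,0,0],[0,0,0],[0,0,0],[0,0,0],[0,0,0],[0,0,0],[0,0,0],[0,0,0],[0,0,0],[0,0,0],[0,0,0]]}'
```

```text
time: 11.15
position: [0.6063, 0.3348, 0.0582]
tool_rot: [0.991, -0.134, 0.0, -0.0]
ft_force: [-1.1, -0.2, 3.3]
grip_width: 0.0508
grip_force: 18.0
```

```bash
python3 -m handwheel '{"hand":[1,1,1,1,1,1,1,1,1,1,1,1],"translation":[[0,0,0],[0,0,0],[0,0,0],[0,0,0],[0,0,0],[0,0,0],[0,0,10],[0,0,30],[0,0,60],[0,0,90],[0,0,108],[0,0,110]],"turn":[[0,0,0],[0,0,0],[0,0,0],[0,0,0],[0,0,0],[0,0,0],[0,0,0],[0,0,0],[0,0,0],[0,0,0],[0,0,0],[0,0,0]]}'
```

```text
time: 12.15
position: [0.609, 0.3359, 0.1735]
tool_rot: [0.991, -0.134, 0.005, -0.002]
ft_force: [0.1, -0.5, 0.7]
grip_width: 0.0869
grip_force: 0.0
```

```bash
python3 -m handwheel '{"hand":[1,1,1,1,1,1,1,1,1,1,1,1],"translation":[[-5,-1,0],[-20,-4,0],[-40,-8,0],[-60,-12,0],[-80,-16,0],[-100,-20,0],[-120,-25,0],[-138,-29,0],[-150,-31,0],[-156,-32,0],[-156,-32,0],[-156,-32,0]],"turn":[[0,0,0.08],[0,0,0.19],[0,0,0.31],[0,0,0.43],[0,0,0.55],[0,0,0.67],[0,0,0.79],[0,0,0.91],[0,0,1.03],[0,0,1.15],[0,0,1.27],[0,0,1.39]]}'
python3 -m handwheel '{"hand":[1,1,1,1,1,1,1,1,1,1,1,1],"translation":[[0,0,0],[0,0,0],[0,0,0],[0,0,0],[0,0,0],[0,0,-5],[0,0,-20],[0,0,-40],[0,0,-65],[0,0,-90],[0,0,-110],[0,0,-116]],"turn":[[0,0,0.12],[0,0,0.24],[0,0,0.36],[0,0,0.48],[0,0,0.6],[0,0,0.67],[0,0,0.68],[0,0,0.68],[0,0,0.68],[0,0,0.68],[0,0,0.68],[0,0,0.68]]}'
```

```text
time: 13.15
position: [0.4488, 0.3024, 0.1671]
tool_rot: [0.845, 0.535, -0.001, -0.0]
ft_force: [0.6, 0.4, 0.1]
grip_width: 0.087
grip_force: 0.0
time: 14.15
position: [0.4478, 0.3017, 0.0484]
tool_rot: [0.621, 0.784, -0.003, -0.002]
ft_force: [-0.6, -1.3, -0.2]
grip_width: 0.0872
grip_force: 0.0
```

```bash
python3 -m handwheel '{"hand":[0,0,0,0,0,0,0,0,0,0,0,0],"translation":[[0,0,0],[0,0,0],[0,0,0],[0,0,0],[0,0,0],[0,0,0],[0,0,0],[0,0,0],[0,0,0],[0,0,5],[0,0,20],[0,0,40]],"turn":[[0,0,0],[0,0,0],[0,0,0],[0,0,0],[0,0,0],[0,0,0],[0,0,0],[0,0,0],[0,0,0],[0,0,0],[0,0,0],[0,0,0]]}' 15
```

```text
time: 15.15
position: [0.4487, 0.3021, 0.0907]
tool_rot: [0.621, 0.784, -0.002, -0.001]
ft_force: [0.1, -0.1, -0.0]
grip_width: 0.045
grip_force: 15.0
```

```bash
python3 -m handwheel '{"hand":[0,0,0,0,0,0,0,0,0,0,0,0],"translation":[[4,-4,5],[13,-12,10],[29,-26,10],[49,-44,10],[69,-62,10],[89,-80,10],[109,-98,10],[128,-116,10],[143,-130,10],[153,-139,5],[157,-142,-5],[157,-142,-15]],"turn":[[0,0,-0.02],[0,0,-0.05],[0,0,-0.08],[0,0,-0.11],[0,0,-0.14],[0,0,-0.17],[0,0,-0.2],[0,0,-0.23],[0,0,-0.26],[0,0,-0.27],[0,0,-0.27],[0,0,-0.27]]}'
python3 - <<'E'
from h import *
p,D=camera("top"); q,E=camera("side"); cv2.imwrite("pics/c1.png",np.hstack([cv2.resize(p[110:230,100:240],None,fx=2.8,fy=2.8,interpolation=2),cv2.resize(q[70:190,190:330],None,fx=2.8,fy=2.8,interpolation=2)])[:,:,::-1]); o=robot.get_obs();print(o["position"],o["tool_rot"])
E
```

```text
time: 16.15
position: [0.6079, 0.1595, 0.0753]
tool_rot: [0.721, 0.692, 0.0, 0.0]
ft_force: [-0.6, 0.0, -0.9]
grip_width: 0.0449
grip_force: 15.0
[0.60392628 0.16084759 0.07342317] [ 0.72068954  0.69324801 -0.00277362 -0.00246605]
```

View pics/c1.png

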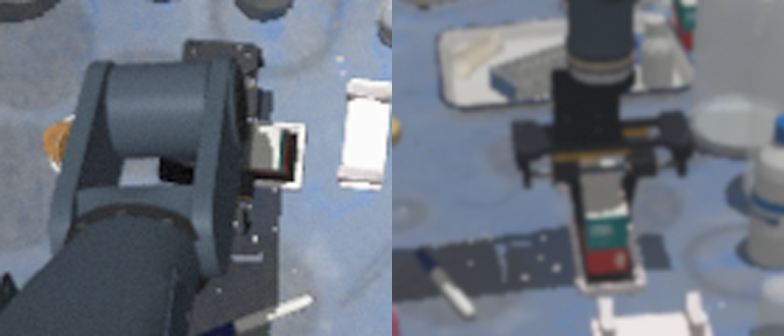

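The carton is above the tray and lined up with it: top crop (275,150), side crop (607,240). I lower it, release it and lift away.

```bash
python3 -m handwheel '{"hand":[0,0,0,0,0,0,0,1,1,1,1,1],"translation":[[0,0,-7],[0,0,-13],[0,0,-17],[0,0,-20],[0,0,-22],[0,0,-22],[0,0,-22],[0,0,-22],[0,0,-22],[0,0,-22],[0,0,-22],[0,0,-22]],"turn":[[0,0,0],[0,0,0],[0,0,0],[0,0,0],[0,0,0],[0,0,0],[0,0,0],[0,0,0],[0,0,0],[0,0,0],[0,0,0],[0,0,0]]}'
python3 -m handwheel '{"hand":[1,1,1,1,1,1,1,1],"translation":[[0,0,10],[0,0,30],[0,0,60],[0,0,80],[0,0,80],[0,0,80],[0,0,80],[0,0,80]],"turn":[[0,0,0],[0,0,0],[0,0,0],[0,0,0],[0,0,0],[0,0,0],[0,0,0],[0,0,0]]}'
```

```text
time: 17.25
position: [0.6072, 0.1606, 0.0544]
tool_rot: [0.721, 0.693, -0.0, 0.0]
ft_force: [-0.8, -0.4, 0.7]
grip_width: 0.0706
grip_force: 0.0
time: 17.92
position: [0.606, 0.1606, 0.1334]
tool_rot: [0.721, 0.693, -0.001, -0.001]
ft_force: [-0.4, -0.3, 0.1]
grip_width: 0.0873
grip_force: 0.0
```

```bash
python3 -m handwheel '{"hand":[1,1,1,1,1,1,1,1,1,1,1,1],"translation":[[-8,-1,0],[-28,-4,0],[-50,-6,0],[-72,-9,0],[-94,-12,0],[-116,-15,0],[-138,-18,0],[-160,-21,-10],[-178,-23,-30],[-187,-24,-55],[-187,-24,-80],[-187,-24,-85]],"turn":[[0,0,0.04],[0,0,0.1],[0,0,0.16],[0,0,0.22],[0,0,0.28],[0,0,0.34],[0,0,0.4],[0,0,0.44],[0,0,0.45],[0,0,0.45],[0,0,0.45],[0,0,0.45]]}'
python3 - <<'E'
from h import *
p,D=camera("top"); q,E=camera("side"); cv2.imwrite("pics/p1.png",np.hstack([cv2.resize(p[135:255,110:250],None,fx=2.8,fy=2.8,interpolation=2),cv2.resize(q[90:210,180:320],None,fx=2.8,fy=2.8,interpolation=2)])[:,:,::-1]); o=robot.get_obs();print(o["position"],o["tool_rot"])
E
```

```text
time: 18.92
position: [0.4169, 0.1364, 0.0464]
tool_rot: [0.548, 0.836, -0.002, -0.003]
ft_force: [-0.4, -0.1, -0.6]
grip_width: 0.0868
grip_force: 0.0
[0.41917538 0.13661522 0.04813017] [ 0.54801324  0.83646714 -0.00122425 -0.00164606]
```

View pics/p1.png

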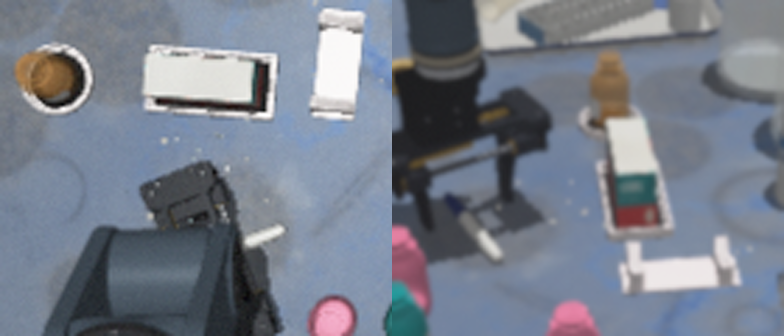

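The bottle stands upright in its holder, the carton is in the tray, and the pen lies between the open fingers (side crop (472,225)). I go down and grip it.

```bash
python3 -m handwheel '{"hand":[0.6,0.3,0.3,0,0,0,0,0,0,0,0,0],"translation":[[0,0,-10],[0,0,-20],[0,0,-26],[0,0,-26],[0,0,-26],[0,0,-26],[0,0,-26],[0,0,-26],[0,0,-26],[0,0,-26],[0,0,-26],[0,0,-26]],"turn":[[0,0,0],[0,0,0],[0,0,0],[0,0,0],[0,0,0],[0,0,0],[0,0,0],[0,0,0],[0,0,0],[0,0,0],[0,0,0],[0,0,0]]}' 15
python3 -m handwheel '{"hand":[0,0,0,0,0,0,0,0,0,0],"translation":[[0,0,0],[0,0,0],[0,0,0],[0,0,0],[0,0,5],[0,0,20],[0,0,45],[0,0,70],[0,0,75],[0,0,75]],"turn":[[0,0,0],[0,0,0],[0,0,0],[0,0,0],[0,0,0],[0,0,0],[0,0,0],[0,0,0],[0,0,0],[0,0,0]]}'
```

```text
time: 20.02
position: [0.4201, 0.1367, 0.0236]
tool_rot: [0.548, 0.837, 0.0, 0.0]
ft_force: [0.5, -0.4, 0.4]
grip_width: 0.015
grip_force: 1.1
time: 20.85
position: [0.4211, 0.1369, 0.1002]
tool_rot: [0.548, 0.837, 0.001, 0.002]
ft_force: [-0.2, 0.2, -1.3]
grip_width: 0.0142
grip_force: 15.0
```

```bash
python3 -m handwheel '{"hand":[0,0,0,0,0,0,0,0,0,0,0,0],"translation":[[10,-5,10],[30,-16,20],[52,-28,20],[74,-40,20],[96,-52,20],[118,-64,20],[140,-76,20],[162,-89,20],[182,-100,20],[200,-110,20],[210,-116,10],[214,-118,0]],"turn":[[0,0,0.07],[0,0,0.17],[0,0,0.27],[0,0,0.37],[0,0,0.47],[0,0,0.57],[0,0,0.67],[0,0,0.77],[0,0,0.87],[0,0,0.97],[0,0,1.05],[0,0,1.076]]}'
python3 -m handwheel '{"hand":[0,0,0,0],"translation":[[0,0,-10],[0,0,-20],[0,0,-25],[0,0,-25]],"turn":[[0,0,0],[0,0,0],[0,0,0],[0,0,0]]}'
python3 - <<'E'
from h import *
p,D=camera("top"); q,E=camera("side"); cv2.imwrite("pics/p2.png",np.hstack([cv2.resize(p[110:210,170:290],None,fx=3.2,fy=3.2,interpolation=2),cv2.resize(q[130:230,230:350],None,fx=3.2,fy=3.2,interpolation=2)])[:,:,::-1]); o=robot.get_obs();print(o["position"],o["tool_rot"])
E
```

```text
time: 21.85
position: [0.6362, 0.0171, 0.0972]
tool_rot: [0.041, 0.999, -0.0, 0.001]
ft_force: [-0.2, 0.1, -0.6]
grip_width: 0.0142
grip_force: 15.0
time: 22.18
position: [0.6319, 0.0194, 0.0712]
tool_rot: [0.042, 0.999, 0.0, -0.003]
ft_force: [-0.8, 1.2, 0.6]
grip_width: 0.0144
grip_force: 15.0
[0.63342325 0.01917904 0.07314767] [ 4.17878523e-02  9.99126322e-01  6.95962546e-05 -6.01990133e-04]
```

View pics/p2.png

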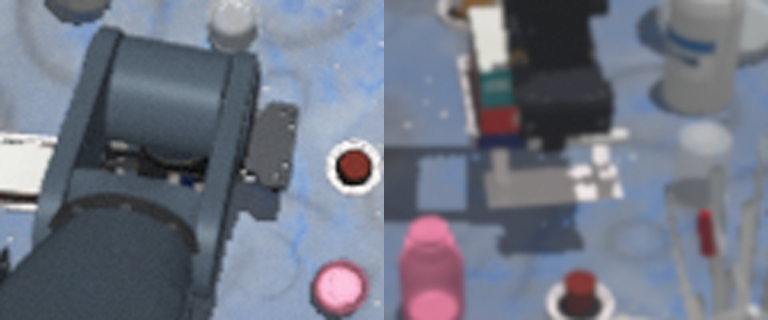

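The pen is level over the rest: side crop shows the blue end near (480,142) and the white end near (630,133). I check its mid-length by rays.

Run:
```python
from h import *
q,E=camera("side"); h=cv2.cvtColor(q,cv2.COLOR_RGB2HSV)
for u in range(256,312,2): print(u,[tuple(map(int,h[v,u])) for v in (171,173,175)]) if u<266 or u>300 else 0
a,b=[onplane("side",np.array(u),np.array(v),.058) for u,v in ((260,174.4),(306.9,171.6))]
print(a,b,(a+b)/2,np.linalg.norm(a-b),np.arctan2(*(b-a)[[1,0]]))
```

```text
256 [(113, 19, 161), (110, 49, 140), (111, 49, 119)]
258 [(168, 9, 149), (130, 14, 107), (120, 18, 100)]
260 [(171, 72, 82), (119, 87, 70), (116, 103, 72)]
262 [(174, 137, 93), (118, 107, 69), (116, 106, 72)]
264 [(173, 137, 91), (118, 111, 69), (116, 79, 77)]
302 [(23, 5, 208), (30, 2, 156), (110, 37, 145)]
304 [(20, 4, 210), (30, 2, 152), (108, 40, 148)]
306 [(105, 6, 174), (109, 15, 140), (110, 45, 148)]
308 [(109, 33, 148), (111, 29, 139), (108, 46, 144)]
310 [(109, 32, 151), (110, 32, 144), (108, 45, 143)]
[0.56904003 0.02198636 0.058     ] [0.70445393 0.01139239 0.058     ] [0.63674698 0.01668937 0.058     ] 0.1358276770778474 -0.07807493663644542
```

```bash
python3 -m handwheel '{"hand":[0,0,0,0,0,0,0,0.6,0.6,0.6,0.6,0.6],"translation":[[0,1,-8],[0,1,-16],[0,1,-23],[0,1,-29],[0,1,-32],[0,1,-34],[0,1,-34],[0,1,-34],[0,1,-34],[0,1,-34],[0,1,-34],[0,1,-34]],"turn":[[0,0,0],[0,0,0],[0,0,0],[0,0,0],[0,0,0],[0,0,0],[0,0,0],[0,0,0],[0,0,0],[0,0,0],[0,0,0],[0,0,0]]}'
python3 -m handwheel '{"hand":[0.6,0.6,0.6,0.6,0.6,0.6,0.6,0.6],"translation":[[0,0,5],[0,0,20],[0,0,45],[0,0,80],[0,0,110],[0,0,110],[0,0,110],[0,0,110]],"turn":[[0,0,0],[0,0,0],[0,0,0],[0,0,0],[0,0,0],[0,0,0],[0,0,0],[0,0,0]]}'
python3 -m handwheel '{"hand":[0.6,0.6,0.6,0.6,0.6,0.6,0.6,0.6,0.6,0.6,0.6,0.6],"translation":[[-5,-10,20],[-15,-40,30],[-30,-75,40],[-45,-110,50],[-60,-145,60],[-75,-180,60],[-90,-215,60],[-105,-250,60],[-120,-285,60],[-135,-320,60],[-145,-345,60],[-150,-355,60]],"turn":[[0,0,0],[0,0,0],[0,0,0],[0,0,0],[0,0,0],[0,0,0],[0,0,0],[0,0,0],[0,0,0],[0,0,0],[0,0,0],[0,0,0]]}'
python3 - <<'E'
from h import *
p,D=camera("top"); q,E=camera("side"); np.savez("end.npz",p=p,D=D,q=q,E=E)
cv2.imwrite("pics/e.png",np.hstack([cv2.resize(p[125:225,100:310],None,fx=2,fy=2,interpolation=2),cv2.resize(q[100:250,170:330],(360,337))[:200*1] if 0 else cv2.resize(q[100:250,170:330],(213,200))])[:,:,::-1])
P=cloud("top",D); H=P[...,2]
def rp(n,bx,lo,hi,zz):
    m=mask((255*((H>lo)&(H<hi)))[...,None].repeat(3,2).astype(np.uint8),bx,(0,0,200),(180,255,255)); r=rect(m)
    b=onplane("top",*map(np.array,cv2.boxPoints(r).T),zz); e=[b[1]-b[0],b[2]-b[1]]
    print(n,np.round(onplane("top",*r[0],zz),4),np.round([(np.linalg.norm(x),np.arctan2(x[1],x[0])) for x in e],3),"z",np.round(np.nanmedian(H[m>0]),4))
rp("bottle",(105,140,150,180),.09,.12,.101)
rp("carton",(155,140,215,185),.06,.1,.0785)
rp("stopper",(272,150,292,174),.02,.06,.032)
o=robot.get_obs(); print(o["position"],o["time"])
E
```

```text
time: 23.33
position: [0.6342, 0.0197, 0.0396]
tool_rot: [0.042, 0.999, 0.0, 0.0]
ft_force: [-0.5, -0.5, 0.3]
grip_width: 0.0402
grip_force: 0.0
time: 24.0
position: [0.6336, 0.0198, 0.1496]
tool_rot: [0.042, 0.999, 0.0, -0.0]
ft_force: [-0.4, 0.4, -0.0]
grip_width: 0.0523
grip_force: 0.0
time: 25.0
position: [0.482, -0.3385, 0.2078]
tool_rot: [0.044, 0.999, 0.0, -0.001]
ft_force: [-0.2, -0.0, -0.7]
grip_width: 0.0528
grip_force: 0.0
bottle [0.6074 0.334  0.101 ] [[ 0.029 -0.739]
 [ 0.027 -2.324]] z 0.1
carton [0.6059 0.1618 0.0785] [[ 0.046 -0.029]
 [ 0.117 -1.611]] z 0.0782
stopper [ 0.6245 -0.1397  0.032 ] [[ 0.025 -1.539]
 [ 0.025 -3.116]] z 0.0322
[ 0.48273386 -0.33632293  0.20801644] 25.1
```

View pics/e.png

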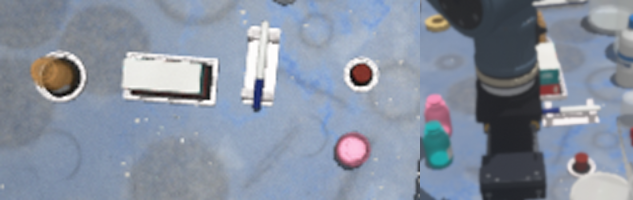

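The final view shows all four in their holders; the pen lies along the rest from crop (265,22) to (257,108). I make one last height check on the pen, then hand in.

Run:
```python
from h import *
from rig import hand_in
z=np.load("end.npz"); H=cloud("top",z["D"])
m=(abs(H[...,1]-.019)<.011)&(abs(H[...,0]-.636)<.08)&(H[...,2]>.02)
v,u=np.nonzero(m); Q=H[m]; r=rect(m.astype(np.uint8)); c=onplane("top",*r[0],.03); print(len(Q),c,r[1],"ztop by x",[round(float(np.median(Q[abs(Q[:,0]-x)<.01,2])),4) for x in (.58,.60,.636,.67,.69)])
ok=abs(c[0]-.636)<.014
if ok: print(hand_in())
```

```text
218 [0.63235888 0.01812966 0.03      ] (6.272134304046631, 44.111717224121094) ztop by x [0.0275, 0.0287, 0.029, 0.0288, 0.0262]
the job is handed in; nothing more can be done
None
```

The bottle, stopper, carton and pen are each in their holders and the job is handed in at about 25 s; the last camera check put all four within about 4 mm of their seats, and the hand-in returned no verdict.

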